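# Snap the notions boxes shut

## Robot

A 6-joint arm with a two-finger parallel gripper is mounted at the origin on the work surface. World frame = base frame: x ahead of the robot, y to its left, z up, the work surface at z = 0. Lengths are in m, angles in degrees, forces in N, time in s.
With the tool pointing down it reaches from about 0.25 to 0.725 m from the base axis. Payload 9.7 kg.
Tool frame: the origin (TCP) lies midway between the tips of the shut fingers; the grasp point (between the pads) lies 19 mm behind it; x points along the fingers, y is the direction in which the jaws open and shut, and the axes are right-handed (so a half turn about x gives the same grasp; the last joint's range is limited). The gripper opens to 85 mm and grips with 20 to 120 N. Pads are 22 mm wide; open, the fingers measure 114 mm over their backs; the gripper's body (76 mm by 85 mm) begins 54 mm behind the grasp point. The pads swing forward as they close: fully open they stand 13 mm farther back than shut.
Start: joints at [69.328, 4.979, 10.078, 95.1, 0, 90], TCP at [0.194, 0.515, 0.231] pointing down, gripper open.
Joint ranges: [-179.16, 179.16], [-48.56, 103.87], [-65.8, 70.77], [-126.05, 130.52], [-82.76, 87.17], [-180, 180]. Speed limits (degrees/s): [127.2, 127.2, 147.25, 180, 180, 180].

## Interface

Orientations are given as [roll, pitch, yaw] about the fixed x, y, z axes, in that order (R = Rz(yaw) Ry(pitch) Rx(roll)).
In Python, from workcell import bot, cams gives the robot as it stands.
- The arm moves only by the tool apply_moves, never from a script. Its argument "commands" is a list of rows, each a list of 5 numbers: the shift along the tool's x, y, z in m, then the turn about the tool's x in rad, then the opening, from -1 (shut) to 1 (fully open). In form: [[tx, ty, tz, roll, hand], ...]. A call has 1 to 12 rows; each row is the pose to reach, as a shift and turn from the pose measured when the call began, along the tool's axes at that moment; what a row does not reach only later rows make up. A row lasts 1/10 s, in which the tool goes at most 50 mm and 8.59 degrees, less where a joint would pass 70% of its speed; a pose out of reach is approached as far as the arm can. A call with a gripper value outside its range is refused whole. The fingers move at their own pace and stop on an object; "newtons" is the grip in N (left out, the last holds). Time passes only in rows, so rows that repeat a pose let the fingers close. It gives the time, the measured TCP pose, the force and the opening at its end, in the units of the state.
- bot.get_obs(): the state, without advancing time (a new reading comes with each control period).
- cams.camera(name): name is "side" or "top"; returns a dict with "frame" (400x640x3 uint8, blue, green, red), "depth" (400x640 float32, m along the optical axis (not along the pixel's ray), 0 where there is no reading), "camera_matrix" (3x3 intrinsics, pixels), "R" (3x3) and "t" (3): a world point X has camera coordinates R X + t. Camera axes: x right, y down, z forward; pixel columns grow to the right and rows downward; lengths in m; the calibration is good to about 2 mm. A picture is of the moment at which its call begins.
- bot.job_done(): hands the job in, once; it reports no verdict.
Trained networks look in the newest picture that a camera, given by its name, has taken for a name from the list of things; names that differ only in an ending like _2 or _b are one class to them, and where a whole thing is asked for, a point or a joint stands for the part that bears it (a point fixed in the world has none). Each returns a list of dicts, best first, with "confidence" (0 to 1); they miss things now and then, are a little off and sometimes report something else, mostly with a low value. They report only what shows in the picture. A call takes as long as a camera call. They do not tell look-alikes from the thing itself.
- cams.spot_in(name, camera): "rect" ([left, top, right, bottom] in pixels, round what is visible of it).
The state is a dict: "time": time; "q": joint angles; "qd": joint speeds; "joint_efforts": joint torques, N m; "ee_pos": TCP position; "tcp_rot": TCP orientation; "wrist_force": force on the tool from outside, world axes, zero at the start; "torque": the same for the moment, N m; "opening": finger opening in m.
Only numpy, scipy, OpenCV 4.12 (cv2) and the standard library are available. Lean on these libraries where they do the work, as an engineer would, in place of code of your own. Each camera call takes 0.05 s, during which the arm holds its last target. There are 200 camera calls.

## Task

Close up the two filled notions boxes on the felting bench: press down the orange lid (brass rings) and the blue lid (wooden toggles), in either order, until each snaps fully shut and stays down by itself. The yellow-lidded box is still empty and waiting to be filled: leave its lid standing open.

Things in the scene. Friction and masses are not known exactly. Their poses are not given: they have to be found in the camera images.
- orange_lid_pad (a point): Top centre of the white 30 mm thumb pad on the orange lid (box of brass rings). Axes: x along the lid, front edge to hinge; y along the hinge line; z out of its outer face (up when shut). From this point the hinge line lies 65 mm along +x and 6 mm along -z, the front edge 35 mm along -x. Boxes: grey, 100 x 90 mm, 45 mm high, screwed down, a 50 mm high catch block on one side; hinge line 45.5 mm above the bench. All three alike.
- blue_lid_pad (a point): The same pad on the blue lid (box of wooden toggles). Lids: flat plates 100 (hinge to front) x 90 x 4 mm, raised 37 to 52 degrees at first and held there by friction. Pushing straight down 35 to 50 mm (level distance) from the hinge line turns one with 2 to 6 N. Let go above 6 degrees it lifts part-way back; pressed flat, a sprung detent holds it: pad level, 51.5 mm above the bench, on a solid stop.
- yellow_lid_pad (a point): The same pad on the yellow lid (empty box); this one is left standing open. Size, axes, hinge and start as for the other two; the three boxes change places.
Mind the look-alikes: they are no part of the job. Leave any red look-alike of the part that bears blue_lid_pad alone.

How it is judged (in metres and radians):
At the end, for the whole second after the job is handed in: The orange and the blue lid both lie shut (within 0.1 rad of level), held by their detents with nothing pressing on them, and the yellow lid still stands open (more than 0.45 rad) (angle between each of orange_lid_pad, blue_lid_pad's own z axis and vertical below 0.1 rad and angle between yellow_lid_pad's own z axis and vertical above 0.45 rad); the robot touches nothing.
It fails at once if the yellow lid of the empty box is pushed down to below 0.35 rad (20 degrees) (angle between yellow_lid_pad's own z axis and vertical below 0.35 rad).
It also fails if it takes over 40 s, if anything falls off the work surface, if the arm or the gripper's body presses on something with over 40 N, if the wrist force passes 120 N, or if a joint passes its speed limit or range.

## Working session

There is one attempt and no reset: what is moved stays moved. The work goes in short steps, Python scripts to look and compute and a tool call to move; the robot and the scene stay as the last step left them, time stands still between calls to the robot, and variables do not carry over. Pictures are saved under pics/ and viewed, about 8 in all and at most 12, crops included, and the job is handed in when it is done.

Besides the shell and the picture viewer there is one more tool, called after "Call:" by a JSON object that holds its "api" and its "payload", one argument or row to a line. apply_moves: Moves the arm, as the interface text tells. Its arguments: {"type":"object","properties":{"commands":{"type":"array"},"newtons":{"type":"number"}},"required":["commands"]}

```bash
mkdir -p pics; cat > h.py <<'E'
import numpy as np, cv2
from workcell import bot, cams
def cloud(d):
    z=d["depth"]; K=d["camera_matrix"]; v,u=np.mgrid[:z.shape[0],:z.shape[1]]
    c=np.stack([(u-K[0,2])/K[0,0]*z,(v-K[1,2])/K[1,1]*z,z],-1)
    return (c-d["t"])@d["R"]   # R^T(c-t)
E
python3 - <<'E'
from h import *
for n in ("top","side"):
    d=cams.camera(n); cv2.imwrite(f"pics/{n}0.png",d["frame"]); P=cloud(d); np.savez(f"{n}0.npz",P=P,**d)
    print(n,"cam at",(-d["R"].T@d["t"]).round(3))
    for k in ("orange_lid_pad","blue_lid_pad","yellow_lid_pad"):
        for r in cams.spot_in(k,n)[:3]:
            l,t,R,b=map(int,r["rect"]); print(k,r["confidence"],r["rect"],P[(t+b)//2,(l+R)//2].round(3))
o=bot.get_obs(); print(o["time"],o["ee_pos"],o["tcp_rot"],o["opening"])
E
```

```text
top cam at [ 0.313 -0.009  0.949]
blue_lid_pad 0.81 [301.1, 133.4, 356.8, 168.0] [ 0.519 -0.013  0.1  ]
blue_lid_pad 0.57 [424.5, 233.5, 486.7, 293.4] [ 0.299 -0.275  0.051]
yellow_lid_pad 0.9 [410.7, 122.1, 469.9, 153.1] [ 0.55  -0.235  0.097]
side cam at [ 0.225 -0.674  0.549]
orange_lid_pad 0.59 [297.5, 130.5, 336.0, 149.9] [0.504 0.249 0.065]
yellow_lid_pad 0.62 [400.9, 219.3, 444.1, 257.7] [ 0.548 -0.256  0.098]
0.4 [0.19415253 0.5145538  0.23117289] [ -95.29188667   89.98821057 -115.96291748] 0.08520024890287232
```

View pics/top0.png

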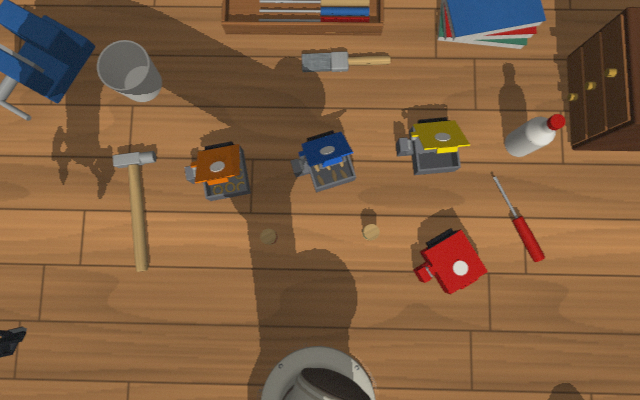

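View pics/side0.png

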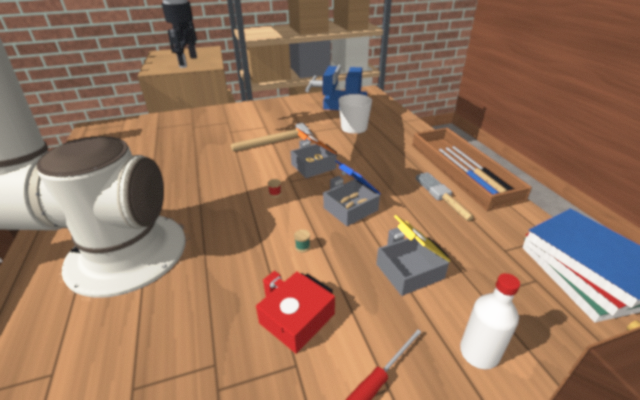

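The top view shows the orange lid's pad at about (217,167), blue at (327,150) and yellow at (443,137). All three hinge on the far side. The closed red box at (460,268) is the look-alike. The side view agrees. Next I fit the lid planes.

```bash
python3 - <<'E'
from h import *
d=np.load("top0.npz"); P=d["P"]; hsv=cv2.cvtColor(d["frame"],cv2.COLOR_BGR2HSV).astype(int)
for n,(l,t,r,b),(h0,h1) in (("orange",(190,138,250,200),(5,18)),("blue",(295,125,360,190),(100,125)),("yellow",(400,112,475,175),(22,35))):
    m=np.zeros(hsv.shape[:2],bool); m[t:b,l:r]=1
    lid=m&(hsv[...,0]>=h0)&(hsv[...,0]<=h1)&(hsv[...,1]>150)&(hsv[...,2]>90)&(P[...,2]>.04)
    Q=P[lid]; Q=Q[np.isfinite(Q).all(1)]
    for _ in range(4):
        c=Q.mean(0); nrm=np.linalg.svd(Q-c,full_matrices=False)[2][2]; nrm*=np.sign(nrm[2]); e=(Q-c)@nrm; Q=Q[abs(e)<max(.003,2*e.std())]
    lidr=cv2.erode(cv2.morphologyEx(lid.astype(np.uint8),cv2.MORPH_CLOSE,np.ones((25,25))),np.ones((3,3)))>0
    pad=lidr&(hsv[...,1]<90)&(hsv[...,2]>100)
    W=P[pad]; p=np.median(W,0)
    tilt=np.degrees(np.arccos(nrm[2])); y=np.cross([0,0,1],nrm); y/=np.linalg.norm(y)
    # lid x axis front->hinge; raised lid's normal leans toward hinge side -> x descends
    y0=y; x=np.cross(y0,nrm); 
    H=p+.065*x-.006*nrm; hx=x[:2]/np.linalg.norm(x[:2])
    print(n,len(Q),"c",c.round(3),"nrm",nrm.round(3),"tilt",tilt.round(1),"pad",pad.sum(),p.round(4),"x",x.round(3),"hinge",H.round(4),"yaw",np.degrees(np.arctan2(hx[1],hx[0])).round(1), "zrange",Q[:,2].min().round(3),Q[:,2].max().round(3))
    print("  push pts at 45mm lvl",(H[:2]-.045*hx).round(3),"shut pad",(H[:2]-.065*hx).round(3))
E
```

```text
orange 1230 c [0.493 0.214 0.082] nrm [0.604 0.129 0.786] tilt 38.2 pad 121 [0.485  0.2108 0.092 ] x [ 0.769  0.164 -0.618] hinge [0.5313 0.2207 0.0471] yaw 12.0 zrange 0.047 0.116
  push pts at 45mm lvl [0.487 0.211] shut pad [0.468 0.207]
blue 213 c [ 0.508 -0.012  0.109] nrm [0.689 0.235 0.685] tilt 46.7 pad 97 [ 0.5195 -0.0108  0.1005] x [ 0.649  0.221 -0.728] hinge [0.5576 0.0022 0.049 ] yaw 18.8 zrange 0.056 0.128
  push pts at 45mm lvl [ 0.515 -0.012] shut pad [ 0.496 -0.019]
yellow 1086 c [ 0.558 -0.238  0.087] nrm [0.692 0.075 0.718] tilt 44.1 pad 107 [ 0.552  -0.2403  0.0966] x [ 0.714  0.078 -0.696] hinge [ 0.5943 -0.2357  0.0471] yaw 6.2 zrange 0.047 0.122
  push pts at 45mm lvl [ 0.55  -0.241] shut pad [ 0.53  -0.243]
```

```bash
cat >> h.py <<'E'
from scipy.spatial.transform import Rotation as Ro
def shift(target):
    o=bot.get_obs(); R=Ro.from_euler("xyz",o["tcp_rot"],degrees=True).as_matrix()
    print("t",round(o["time"],2),"tcp",np.round(o["ee_pos"],4),"F",np.round(o["wrist_force"],1),"open",round(o["opening"],3),"q",np.round(o["q"],1))
    print("axes",R.T.round(3).tolist(),"shift",(R.T@(np.array(target)-o["ee_pos"])).round(4))
E
python3 -c "
from h import *
shift([.487,.211,.16])"
```

```text
t 0.4 tcp [0.1942 0.5146 0.2312] F [ 0.9  0.  -0.7] open 0.085 q [69.3  5.  10.1 95.1  0.  90. ]
axes [[-0.0, -0.0, -1.0], [0.353, 0.936, -0.0], [0.936, -0.353, -0.0]] shift [ 0.0712 -0.1806  0.3812]
```

Call:
{"api": "apply_moves", "payload": {
  "commands": [
    [0,-0.03,0.06,0,-1],
    [0,-0.06,0.12,0,-1],
    [0,-0.09,0.18,0,-1],
    [0,-0.12,0.24,0,-1],
    [0,-0.15,0.31,0,-1],
    [0.0,-0.181,0.381,0,-1],
    [0.03,-0.181,0.381,0,-1],
    [0.07,-0.181,0.381,0,-1],
    [0.07,-0.181,0.381,0,-1],
    [0.07,-0.181,0.381,0,-1],
    [0.07,-0.181,0.381,0,-1]
  ]
}}

```text
time: 1.5
ee_pos: [0.4866, 0.21, 0.1607]
tcp_rot: [-137.1, 89.9, -157.8]
wrist_force: [-0.3, 1.0, 0.5]
opening: 0.0001
```

```bash
python3 -c "
from h import *
shift([.487,.211,.055])"
```

```text
t 1.5 tcp [0.4866 0.21   0.1607] F [-0.3  1.   0.5] open 0.0 q [23.3  1.5 -1.4 87.2  0.  44.1]
axes [[-0.001, -0.001, -1.0], [0.355, 0.935, -0.001], [0.935, -0.355, -0.001]] shift [1.057e-01 1.200e-03 1.000e-04]
```

Call:
{"api": "apply_moves", "payload": {
  "commands": [
    [0.02,0,0,0,-1],
    [0.035,0,0,0,-1],
    [0.05,0,0,0,-1],
    [0.06,0,0,0,-1],
    [0.07,0,0,0,-1],
    [0.08,0,0,0,-1],
    [0.09,0,0,0,-1],
    [0.098,0,0,0,-1],
    [0.104,0,0,0,-1],
    [0.106,0,0,0,-1],
    [0.108,0,0,0,-1],
    [0.108,0,0,0,-1]
  ]
}}

```text
time: 2.7
ee_pos: [0.4865, 0.21, 0.0526]
tcp_rot: [-138.2, 89.9, -158.9]
wrist_force: [0.5, -0.4, 0.4]
opening: -0.0001
```

Call:
{"api": "apply_moves", "payload": {
  "commands": [
    [0.001,0,0,0,-1],
    [0.002,0,0,0,-1],
    [0.003,0,0,0,-1],
    [0.004,0,0,0,-1],
    [0.004,0,0,0,-1]
  ]
}}

```text
time: 3.2
ee_pos: [0.4869, 0.2101, 0.0508]
tcp_rot: [52.8, 90.0, 32.0]
wrist_force: [-5.5, -2.2, 15.9]
opening: 0.0002
```

```bash
python3 -c "
from h import *
shift([.515,-.012,.16])
d=cams.camera('side'); cv2.imwrite('pics/side1.png',cv2.resize(d['frame'][80:300,240:480],None,fx=2.5,fy=2.5))"
```

```text
t 3.2 tcp [0.4869 0.2101 0.0508] F [-5.5 -2.2 15.9] open 0.0 q [ 23.3   2.7 -12.3  75.    0.   44.1]
axes [[0.0, 0.0, -1.0], [0.355, 0.935, 0.0], [0.935, -0.355, 0.0]] shift [-0.1092 -0.1977  0.1051]
```

View pics/side1.png

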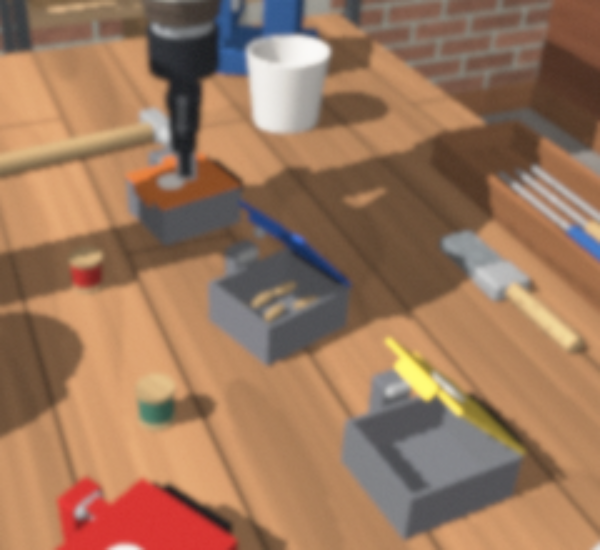

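The crop shows the orange lid flat under the fingertips at about (180,180), with 16 N on the stop. Blue and yellow are still open. I press slightly more, then lift.

Call:
{"api": "apply_moves", "payload": {
  "commands": [
    [0.003,0,0,0,-1],
    [0.003,0,0,0,-1],
    [-0.03,0,0,0,-1],
    [-0.08,0,0,0,-1],
    [-0.11,0,0,0,-1],
    [-0.11,-0.04,0.02,0,-1],
    [-0.11,-0.08,0.04,0,-1],
    [-0.11,-0.12,0.065,0,-1],
    [-0.11,-0.16,0.085,0,-1],
    [-0.11,-0.198,0.105,0,-1],
    [-0.11,-0.198,0.105,0,-1],
    [-0.11,-0.198,0.105,0,-1]
  ]
}}

```text
time: 4.45
ee_pos: [0.5149, -0.0131, 0.1608]
tcp_rot: [64.3, 90.0, 43.3]
wrist_force: [-0.6, -0.2, 0.1]
opening: 0.0001
```

```bash
python3 -c "
from h import *
shift([.515,-.012,.050])"
```

```text
t 4.45 tcp [ 0.5149 -0.0131  0.1608] F [-0.6 -0.2  0.1] open 0.0 q [-1.5 -0.7 -3.6 87.1  0.  19.4]
axes [[0.0, 0.0, -1.0], [0.357, 0.934, 0.001], [0.934, -0.357, 0.0]] shift [ 0.1108  0.001  -0.0003]
```

Call:
{"api": "apply_moves", "payload": {
  "commands": [
    [0.02,0,0,0,-1],
    [0.035,0,0,0,-1],
    [0.05,0,0,0,-1],
    [0.06,0,0,0,-1],
    [0.07,0,0,0,-1],
    [0.08,0,0,0,-1],
    [0.09,0,0,0,-1],
    [0.098,0,0,0,-1],
    [0.104,0,0,0,-1],
    [0.108,0,0,0,-1],
    [0.111,0,0,0,-1],
    [0.111,0,0,0,-1]
  ]
}}

```text
time: 5.65
ee_pos: [0.5151, -0.0131, 0.0509]
tcp_rot: [36.5, 89.9, 15.6]
wrist_force: [-4.9, 0.1, 10.1]
opening: 0.0003
```

Call:
{"api": "apply_moves", "payload": {
  "commands": [
    [0.001,0,0,0,-1],
    [0.002,0,0,0,-1],
    [0.002,0,0,0,-1]
  ]
}}

```text
time: 5.95
ee_pos: [0.5152, -0.0132, 0.0506]
tcp_rot: [29.0, 89.9, 8.1]
wrist_force: [-5.6, -0.3, 13.8]
opening: -0.0002
```

Firm on the stop. I add a little more and then lift clear, back towards the robot.

Call:
{"api": "apply_moves", "payload": {
  "commands": [
    [0.003,0,0,0,-1],
    [0.003,0,0,0,-1],
    [-0.03,0,0,0,-1],
    [-0.08,0,0,0,-1],
    [-0.12,0,0,0,-1],
    [-0.15,0,-0.04,0,-1],
    [-0.15,0,-0.08,0,-1],
    [-0.15,0,-0.12,0,-1],
    [-0.15,0,-0.15,0,-1],
    [-0.15,0,-0.15,0,-1]
  ]
}}

```text
time: 6.95
ee_pos: [0.3727, 0.0412, 0.2012]
tcp_rot: [33.2, 89.7, 12.3]
wrist_force: [1.2, -0.8, 1.2]
opening: 0.0001
```

```bash
python3 - <<'E'
from h import *
t=cams.camera("top"); s=cams.camera("side"); P=cloud(t)
hsv=cv2.cvtColor(t["frame"],cv2.COLOR_BGR2HSV).astype(int)
for n,(l,tt,r,b),(h0,h1) in (("orange",(180,130,260,215),(5,18)),("blue",(285,115,370,205),(100,125)),("yellow",(400,112,475,175),(22,35))):
    m=np.zeros(hsv.shape[:2],bool); m[tt:b,l:r]=1
    Q=P[m&(hsv[...,0]>=h0)&(hsv[...,0]<=h1)&(hsv[...,1]>150)&(hsv[...,2]>90)&(P[...,2]>.04)]
    for _ in range(4):
        c=Q.mean(0); k=np.linalg.svd(Q-c,full_matrices=False)[2][2]; e=(Q-c)@k; Q=Q[abs(e)<max(.003,2*e.std())]
    print(n,len(Q),"tilt",np.degrees(np.arccos(abs(k[2]))).round(1),"z",Q[:,2].min().round(3),Q[:,2].max().round(3))
cv2.imwrite("pics/end.png",np.vstack([cv2.resize(t["frame"][90:310,160:510],(700,300)),cv2.resize(s["frame"][110:300,240:500],(700,300))]))
shift([0,0,0])
E
```

```text
<stdin>:8: RuntimeWarning: Mean of empty slice.
  ret = um.true_divide(
Traceback (most recent call last):
IndexError: index 2 is out of bounds for axis 0 with size 0
```

```bash
python3 - <<'E'
from h import *
t=cams.camera("top"); s=cams.camera("side"); P=cloud(t)
cv2.imwrite("pics/end.png",np.vstack([cv2.resize(t["frame"][90:310,160:510],(700,300)),cv2.resize(s["frame"][110:300,240:500],(700,300))]))
hsv=cv2.cvtColor(t["frame"],cv2.COLOR_BGR2HSV).astype(int)
for n,(l,tt,r,b),(h0,h1) in (("orange",(180,130,260,215),(4,18)),("blue",(285,115,370,205),(95,130)),("yellow",(400,112,475,175),(22,35))):
    m=np.zeros(hsv.shape[:2],bool); m[tt:b,l:r]=1
    Q=P[m&(hsv[...,0]>=h0)&(hsv[...,0]<=h1)&(hsv[...,1]>150)&(P[...,2]>.04)]
    if len(Q)<30: print(n,"few",len(Q)); continue
    for _ in range(4):
        c=Q.mean(0); k=np.linalg.svd(Q-c,full_matrices=False)[2][2]; e=(Q-c)@k; Q=Q[abs(e)<max(.003,2*e.std())]
    print(n,len(Q),"tilt",np.degrees(np.arccos(abs(k[2]))).round(1),"z",Q[:,2].min().round(3),Q[:,2].max().round(3))
shift([0,0,0])
E
```

```text
orange few 0
blue 287 tilt 84.7 z 0.045 0.949
yellow 1115 tilt 44.1 z 0.048 0.124
t 7.15 tcp [0.3754 0.0402 0.2003] F [0.2 0.3 0.3] open 0.0 q [  6.1 -19.3 -15.2  93.9   0.   27. ]
axes [[0.003, 0.0, -1.0], [0.357, 0.934, 0.001], [0.934, -0.357, 0.003]] shift [ 0.1991 -0.172  -0.3368]
```

View pics/end.png

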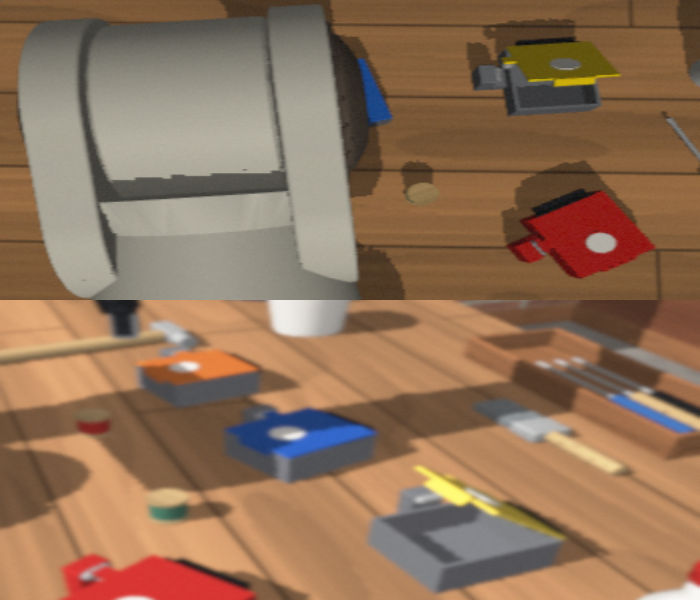

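The arm blocks the top camera. The side view shows orange (195,367) and blue (300,432) flat, and yellow open. I'll measure the tilt from the side depth.

```bash
python3 - <<'E'
from h import *
s=cams.camera("side"); P=cloud(s); hsv=cv2.cvtColor(s["frame"],cv2.COLOR_BGR2HSV).astype(int)
for n,c0,(h0,h1) in (("orange",(.48,.21),(3,18)),("blue",(.51,-.013),(95,130))):
    m=(np.hypot(P[...,0]-c0[0],P[...,1]-c0[1])<.08)&(hsv[...,0]>=h0)&(hsv[...,0]<=h1)&(hsv[...,1]>130)&(P[...,2]>.035)&(P[...,2]<.2)
    Q=P[cv2.erode(m.astype(np.uint8),np.ones((3,3)))>0]
    for _ in range(4):
        c=Q.mean(0); k=np.linalg.svd(Q-c,full_matrices=False)[2][2]; e=(Q-c)@k; Q=Q[abs(e)<max(.003,2*e.std())]
    print(n,len(Q),"tilt",np.degrees(np.arccos(abs(k[2]))).round(1),"c",c.round(3),"z",Q[:,2].min().round(3),Q[:,2].max().round(3))
E
```

```text
orange 362 tilt 0.1 c [0.484 0.205 0.049] z 0.047 0.051
blue 575 tilt 0.2 c [ 0.507 -0.021  0.049] z 0.046 0.051
```

```bash
python3 -c "
from h import *
print(bot.job_done())"
```

```text
the job is handed in; nothing more can be done
None
```

I pressed the orange lid and then the blue lid down with the shut fingers, each until it met its solid stop (last readings 16 N and 14 N, plus a short final push). I then lifted clear and handed the job in at about 7 s on the robot's clock.

- **Orange and blue lids:** with nothing touching them, the side camera's depth put them at 0.1° and 0.2° of tilt, with their faces about 49 mm above the bench.
- **Yellow lid:** it still stands open at 44.1°, the same as at the start, and I never touched it or the red look-alike.
- **Robot:** it stood clear, with no contact force on the wrist.
- **Failed checks:** my first two tilt checks from the top camera failed because the arm hid the orange and blue boxes. I took those two angles from the side camera instead; the yellow angle is from the top camera.

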